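# Crimp the sample jar's lid and show its tag to the camera

### The job

Crimp the lid of the jar in the red press: pull the sprung lever all the way down to its stop, then ease it slowly back up to its rest without letting it snap. Then take the tab on top of the swivel mirror and turn the mirror until the camera's thin aiming beam, reflected by the mirror, points at the tag on the jar, so that the camera sees the tag; finish while still holding the mirror steady at that angle, for it springs back if let go. Leave the other things on the table where they are.

Things in the scene. Friction and masses are not known exactly. Their poses are not given: they have to be found in the camera images.
- lever (a joint): press lever: 0 = up at rest (lever pointing towards the robot end of the press and 0.55 rad above level), grows as the grip is pulled down, 0.9 = down on its stop. A spring returns it: it takes about 3 N at the grip to start and 8 N at the stop
- lever_grip (a point): middle of the lever's grip: a black round level cross bar, 22 mm thick and 130 mm long, carried at the robot end of two thin side arms 80 mm apart; it can be taken from above between the arms. At rest it is about 307 mm above the table, at the stop about 130 mm. Its y axis lies along the bar. It swings on a 205 mm radius about lever_pivot
- lever_pivot (a point): point on the lever's level hinge axis, 200 mm above the table at the top of the press's red column; axes as the press: x from the grip towards the column, level, y along the hinge axis, z up. In these axes the grip lies at x = -205 mm x cos(0.55 - lever), z = +205 mm x sin(0.55 - lever), y = 0. The press (base 260 x 170 mm, fixed) stands on the table with the jar 75 mm in front of the column, under the ram
- tag (a point): middle of the tag, a dark rectangular plate 44 mm wide and 34 mm high with a pale cross, on the jar's side facing the mirror, 85 mm above the table; axes as the press
- lens (a point): front of the lens of the black box camera (46 mm wide), 85 mm above the table, 173.5 mm from the mirror's pivot on the same fixed aluminium rail (320 x 80 mm, 12 mm high); the camera looks level along its -x axis, straight at the mirror's pivot, and sends a thin red aiming beam that way
- swivel (a joint): swivel of the mirror about its upright pivot: 0 = at rest, where the mirror's face looks 15 degrees clockwise (seen from above) of the direction to the camera; grows as the mirror turns anticlockwise seen from above, up to 1.35. A weak spring (0.12 N m per rad, preloaded, up to 0.19 N m) turns it back to 0 when let go
- mirror_tab (a point): grip point in the black tab on top of the mirror, 150 mm above the table: an upright plate 12 mm thick, 40 mm wide and 50 mm high (119 to 169 mm above the table), parallel to the mirror, its middle 4 mm behind the pivot axis. The mirror below is 78 mm wide and 72 mm high, its face passing through the pivot axis. Axes as the mirror: the tab is gripped across its thickness, along the x axis
- mirror: the mirror with its black frame and tab: origin on the pivot axis at table height, x axis level in the direction the mirror faces, z up
- beam: the reflected aiming beam, a thin red line of light: origin on the mirror's pivot axis at the mirror's face, 85 mm above the table, its x axis along the outgoing beam; only its first 320 mm are drawn. It turns twice as far as the mirror: its direction is twice the mirror's facing direction minus the direction from mirror to camera
- spool: bystander: wooden spool, 40 mm wide, 46 mm high, standing between press and mirror
- spoon: bystander: steel spoon 170 mm long, lying flat
- bowl: bystander: steel bowl 150 mm wide, 55 mm high
- spare_jar: bystander: capped jar 68 mm wide, 100 mm high
- notebook: bystander: green notebook 210 x 150 x 12 mm
- spare_lid: bystander: steel lid, 68 mm wide, 14 mm high, beside the mirror's rail
- scale: bystander: white kitchen scale 200 x 150 mm, 28 mm high

How it is judged:
On the way, in this order (a step that is already met when the one before it is completed fails the run):
1. the lever is pulled down to its stop (value of joint lever above 0.82 rad), for 0.2 s.
2. the lever is back up at its rest (value of joint lever below 0.06 rad), for 0.2 s.
At the end, for the whole second after the job is handed in: the line of the reflected aiming beam passes within 25 mm of the middle of the tag, the mirror is still (under 0.1 rad/s) and held by the fingers (over 0.5 N of contact), and the lever is up at rest (within 0.06 rad) (y of tag in the frame of beam between -0.025 and 0.025 m and x of tag in the frame of beam above 0.1 m and velocity of joint swivel between -0.1 and 0.1 rad/s and contact force between the fingers and mirror above 0.5 N and value of joint lever below 0.06 rad); the arm keeps its last pose, push and grip.
It fails at once if the lever snaps back: it rises faster than 1.5 rad/s (0.3 m/s at the grip) (velocity of joint lever below -1.5 rad/s).
It fails at once if a bystander is moved more than 30 mm (distance of any of spool, spoon, bowl, spare_jar, notebook, spare_lid, scale from where it was at the start of the episode above 0.03 m).
It also fails if it takes over 58 s, if anything falls off the work surface, if the arm or the gripper's body presses on something with over 40 N, if the wrist force passes 120 N, or if a joint passes its speed limit or range.

### The arm

A 6-joint arm with a two-finger parallel gripper is mounted at the origin on the work surface. World frame = base frame: x ahead of the robot, y to its left, z up, the work surface at z = 0. Lengths are in m, angles in rad, forces in N, time in s.
With the tool pointing down it reaches from about 0.375 to 0.75 m from the base axis. Payload 9 kg.
Tool frame: the origin (TCP) lies at the centre of the arm's flange, where the gripper is bolted on; the fingertips stand 173 mm ahead of it and the grasp point (between the pads) lies 155 mm ahead of it (env.tips_ahead is the distance from the TCP to the fingertips, in m); z points along the fingers, y is the line along which they close (so a half turn about z gives the same grasp; the last joint's range is limited). The gripper opens to 85 mm and grips with 20 to 120 N. Pads are 22 mm wide; open, the fingers measure 114 mm over their backs; the gripper's body (76 mm by 85 mm) begins 54 mm behind the grasp point. The pads swing forward as they close: fully open they stand 13 mm farther back than shut.
Start: joints at [-1.53, 0.104, 0.097, 1.564, 0, 1.353], TCP at [0.154, -0.58, 0.405] pointing down, gripper open.
Joint ranges: [-2.99, 2.99], [-0.84, 1.86], [-1.1, 1.16], [-1.84, 2.11], [-1.51, 1.56], [-3.14, 3.14]. Speed limits (rad/s): [2.22, 2.22, 2.57, 3.14, 3.14, 3.14].

### API

Orientations are given as a unit quaternion [x, y, z, w].
In Python, from plant import env gives the robot as it stands. Calls block until the motion is done:
- env.goto(position, orientation): joint-space move of the TCP to a pose.
- env.servo_line(position, ori=None, speed=0.15): straight line of the TCP; ori=None keeps the orientation; speed is the mean speed in m/s.
- env.movej(angles): joint-space move.
- env.grip(opening, force=None): finger opening in m; force is the grip in N (None keeps the last); returns when the fingers have stopped.
- env.pause(seconds).
- env.solve_ik(position, orientation): joint angles nearest the present ones, or None.
- env.sense(): the state.
- env.snapshot(name): name is "side" or "top" or "wrist"; returns (picture, depth): 480x640x3 uint8, blue, green, red; 480x640 float32, m along the optical axis (not along the pixel's ray), 0 where there is no reading.
- env.camera_params(name): a dict with "fx", "fy", "cx", "cy" (pixels), "dist_coeffs" ([k1, k2, p1, p2, k3] as OpenCV has them; the pictures are not rectified), "R" (3x3) and "t" (3): a world point X has camera coordinates R X + t. Camera axes: x right, y down, z forward; pixel columns grow to the right and rows downward; lengths in m; the calibration is good to about 2 mm. A picture is of the moment at which its call begins: read the wrist's pose just before it. camera_params takes no time and is no camera call; for the wrist camera it gives the pose at the moment of the call.
A pose or a line that the arm cannot do raises env.MotionError and nothing moves.
- env.hand_in(): hands the job in; it is judged then, once.
Trained networks look in the newest picture that a camera, given by its name, has taken for a name from the list of things; names that differ only in an ending like _2 or _b are one class to them, and where a whole thing is asked for, a point or a joint stands for the part that bears it (a point fixed in the world has none). Each returns a list of dicts, best first, with "score" (0 to 1); they miss things now and then, are a little off and sometimes report something else, mostly with a low value. They report only what shows in the picture. A call takes as long as a camera call.
- env.search_frame(camera, name): "bbox" ([left, top, right, bottom] in pixels, round what is visible of it).
- env.landmark_of(camera, name): "pixel" ([column, row] in pixels: a listed point, or the origin of a listed thing).
The state is a dict: "time": time; "joints": joint angles; "joint_vel": joint speeds; "joint_efforts": joint torques, N m; "ee_pos": TCP position; "eef_rot": TCP orientation; "wrist_force": force on the tool from outside, world axes, zero at the start; "ft_torque": the same for the moment, N m; "finger_gap": finger opening in m; "gripper_force": force on a finger pad.
Only numpy, scipy, OpenCV 4.12 (cv2) and the standard library are available. Lean on these libraries where they do the work, as an engineer would, in place of code of your own. Each camera call takes 0.05 s, during which the arm holds its last target. There are 200 camera calls.

## Working session

There is one attempt and no reset: what is moved stays moved. The work goes in short steps, each a Python script; the robot and the scene stay as the last script left them, time stands still between calls to the robot, and variables do not carry over. Pictures are saved under pics/ and viewed, at most 10 in all, crops included, and the job is handed in when it is done.

```bash
ls; mkdir -p pics; cat > h.py <<'E'
import numpy as np, cv2
from plant import env
def pix2ray(cam,px,p=None):
    p=p or env.camera_params(cam)
    K=np.array([[p['fx'],0,p['cx']],[0,p['fy'],p['cy']],[0,0,1.]])
    u=cv2.undistortPoints(np.array([[px]],float),K,np.array(p['dist_coeffs'],float))[0,0]
    R=np.array(p['R']);t=np.array(p['t'])
    return -R.T@t, R.T@np.array([u[0],u[1],1.])
def atz(cam,px,z,p=None):
    o,d=pix2ray(cam,px,p); return o+d*(z-o[2])/d[2]
def depthpt(cam,px,D,p=None):
    o,d=pix2ray(cam,px,p); c,r=int(round(px[0])),int(round(px[1]))
    w=D[max(r-1,0):r+2,max(c-1,0):c+2]; w=w[w>0]
    return o+d*np.median(w) if len(w) else None
E
python3 - <<'E'
from h import *
Z={'lever_grip':.307,'lever_pivot':.2,'tag':.085,'lens':.085,'mirror_tab':.15,'mirror':0,'beam':.085,'spool':0,'spare_lid':0,'spare_jar':0}
for c in ('top','side'):
    im,D=env.snapshot(c); cv2.imwrite(f'pics/{c}.png',im); np.save(f'pics/{c}_d.npy',D)
    print(c,np.round(atz(c,(320,240),0),3),np.round(pix2ray(c,(320,240))[0],3))
    for n,z in Z.items():
        for d in env.landmark_of(c,n)[:2]:
            print(n,round(d['score'],2),np.round(d['pixel'],1),np.round(atz(c,d['pixel'],z),3),np.round(depthpt(c,d['pixel'],D),3) if depthpt(c,d['pixel'],D) is not None else None)
print(env.sense()['time'])
E
```

```text
pics
top [0.571 0.002 0.   ] [0.386 0.011 1.454]
lever_grip 0.88 [252.1 218.3] [0.582 0.167 0.307] [0.58  0.165 0.318]
lever_pivot 0.72 [260.2 162.4] [0.752 0.165 0.2  ] [0.743 0.161 0.229]
tag 0.81 [271.9 201.9] [0.668 0.142 0.085] [0.628 0.123 0.281]
mirror_tab 0.79 [411.5 251. ] [ 0.525 -0.244  0.15 ] [ 0.523 -0.241  0.169]
mirror_tab 0.5 [274.3 199.4] [0.662 0.129 0.15 ] [0.67  0.132 0.112]
mirror 0.83 [399.5 255.8] [ 0.526 -0.237  0.   ] [ 0.524 -0.233  0.023]
mirror 0.38 [467.3 213.9] [ 0.657 -0.449  0.   ] [ 0.657 -0.448  0.005]
beam 0.34 [409.7 247.5] [ 0.542 -0.252  0.085] [ 0.532 -0.236  0.169]
spool 0.64 [309.  205.4] [0.677 0.037 0.   ] [0.668 0.036 0.045]
spool 0.64 [253.9 218.6] [0.634 0.203 0.   ] [0.58  0.161 0.317]
spare_lid 0.79 [432.3 255.5] [ 0.528 -0.337  0.   ] [ 0.527 -0.334  0.014]
spare_jar 0.69 [476.8 293.3] [ 0.415 -0.472  0.   ] [ 0.413 -0.446  0.079]
side [0.643 0.163 0.   ] [ 0.221 -1.182  1.291]
lever_grip 0.97 [297.9 169.5] [0.575 0.146 0.307] [0.571 0.131 0.319]
lever_grip 0.52 [344.5 266.3] [ 0.568 -0.263  0.307] [0.675 0.019 0.006]
lever_pivot 0.85 [352.8 181.6] [0.755 0.174 0.2  ] [0.742 0.141 0.227]
lever_pivot 0.2 [341.  372.1] [ 0.487 -0.469  0.2  ] [ 0.532 -0.349  0.015]
tag 0.93 [335.3 229.1] [0.675 0.107 0.085] [0.681 0.125 0.068]
tag 0.54 [404.3 395.2] [ 0.634 -0.503  0.085] [ 0.661 -0.459  0.007]
lens 0.93 [391.8 318.5] [ 0.699 -0.278  0.085] [ 0.698 -0.279  0.086]
lens 0.63 [335.7 227.8] [0.678 0.112 0.085] [0.683 0.125 0.073]
mirror_tab 0.84 [324.4 309.3] [ 0.523 -0.244  0.15 ] [ 0.519 -0.257  0.165]
mirror 0.63 [330.4 340.8] [ 0.543 -0.233  0.   ] [ 0.536 -0.253  0.026]
mirror 0.56 [352.3 179.9] [0.855 0.433 0.   ] [0.742 0.145 0.231]
spool 0.77 [344.8 263.8] [0.681 0.034 0.   ] [0.677 0.023 0.012]
spare_jar 0.55 [315.7 430. ] [ 0.423 -0.476  0.   ] [ 0.414 -0.507  0.057]
1.1
```

View pics/top.png

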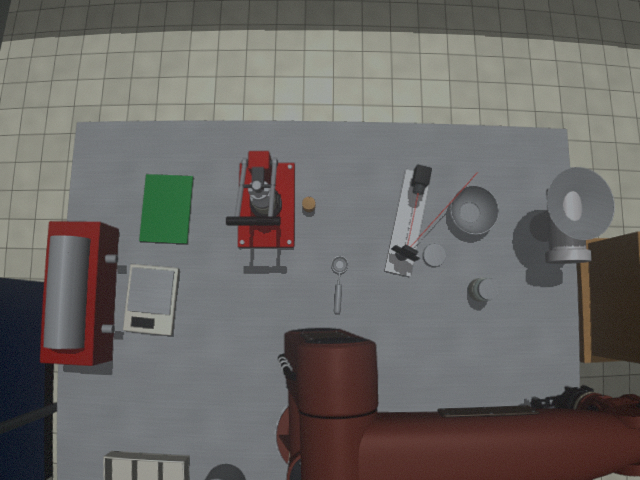

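View pics/side.png

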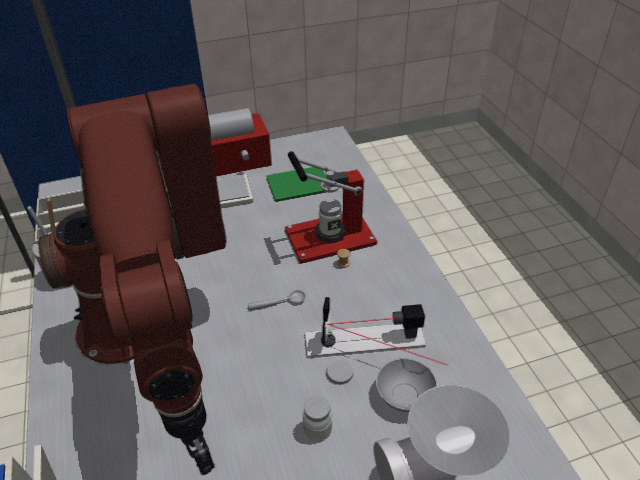

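The top view shows the press lever bar at about (253,220) and the mirror at about (405,252), with the beam running towards (475,175). In the side view the tag is at about (334,226) and the spool at (344,258), and the path is clear. Next I'll measure from closer with the wrist camera.

```bash
cat >> h.py <<'E'
from scipy.spatial.transform import Rotation as Ro
def quat(a,half=0,pitch=0):  # fingers close along world yaw a
    return (Ro.from_euler('z',a+np.pi/2+half*np.pi)*Ro.from_euler('x',np.pi)).as_quat()
def tri(obs):  # obs list of (origin,dir) -> least squares point, residuals
    A=np.zeros((3,3));b=np.zeros(3)
    for o,d in obs:
        d=d/np.linalg.norm(d);P=np.eye(3)-np.outer(d,d);A+=P;b+=P@o
    x=np.linalg.solve(A,b); return x,[float(np.linalg.norm(np.cross(x-o,d/np.linalg.norm(d)))) for o,d in obs]
E
python3 - <<'E'
from h import *
for n,t,s in (('grip',(252.1,218.3),(297.9,169.5)),('pivot',(260.2,162.4),(352.8,181.6)),('tag',(271.9,201.9),(335.3,229.1)),('tab',(411.5,251),(324.4,309.3))):
    x,r=tri([pix2ray('top',t),pix2ray('side',s)]); print(n,np.round(x,3),np.round(r,3))
for a in (0,-.48,.48):
    for h in (0,1):
        p=[.58,.166,.46] if a==0 else [.525,-.243,.305]
        q=env.solve_ik(p,quat(a,h)); print(a,h,None if q is None else np.round(q,2))
print(np.round(env.camera_params('wrist')['R'],2),np.round(-np.array(env.camera_params('wrist')['R']).T@env.camera_params('wrist')['t'],3), env.sense()['eef_rot'])
q=env.solve_ik([.47,-.25,.50],quat(-.48,1)); print(q)
E
```

```text
grip [0.583 0.169 0.29 ] [0.002 0.002]
pivot [0.75  0.164 0.209] [0.001 0.001]
tag [0.682 0.144 0.05 ] [0.006 0.006]
tab [ 0.524 -0.244  0.15 ] [0.001 0.001]
0 0 [0.06 0.14 0.23 1.67 0.   1.63]
0 1 [ 0.06  0.14  0.23  1.67  0.   -1.51]
-0.48 0 [-0.66  0.04 -0.15  1.38  0.    1.39]
-0.48 1 [-0.66  0.04 -0.15  1.38  0.   -1.75]
0.48 0 [-0.66  0.04 -0.15  1.38  0.    0.43]
0.48 1 [-0.66  0.04 -0.15  1.38  0.   -2.71]
[[ 0.26 -0.97  0.  ]
 [-0.92 -0.24  0.29]
 [-0.28 -0.07 -0.96]] [ 0.225 -0.561  0.375] [9.91640545e-01 1.29031106e-01 5.36160994e-06 5.46625549e-05]
[-0.73477093 -0.05674498  0.10907346  1.73661477  0.         -1.82556726]
```

```bash
python3 - <<'E'
from h import *
env.servo_line([.154,-.58,.5])
env.goto([.55,-.25,.52],quat(-.3))
im,D=env.snapshot('wrist');P=env.camera_params('wrist');cv2.imwrite('pics/w1.png',im)
for n,z in (('mirror_tab',.15),('mirror',0),('beam',.085),('lens',.085)):
    for d in env.landmark_of('wrist',n)[:2]: print(n,round(d['score'],2),np.round(d['pixel']),np.round(atz('wrist',d['pixel'],z,P),3))
# lever
env.goto([.60,.15,.62],quat(0))
im,D2=env.snapshot('wrist');P2=env.camera_params('wrist');cv2.imwrite('pics/w2.png',im)
for n,z in (('lever_grip',.307),('lever_pivot',.2),('tag',.085)):
    for d in env.landmark_of('wrist',n)[:2]: print(n,round(d['score'],2),np.round(d['pixel']),np.round(atz('wrist',d['pixel'],z,P2),3))
import pickle;pickle.dump((P,D,P2,D2),open('w.pkl','wb'))
print(env.sense()['time'])
a=cv2.imread('pics/w1.png');cv2.imwrite('pics/w12.png',cv2.resize(np.hstack([a,im]),(800,300)))
E
```

```text
mirror_tab 0.75 [299. 209.] [ 0.529 -0.239  0.15 ]
mirror 0.74 [308. 190.] [ 0.529 -0.244  0.   ]
mirror 0.72 [329. 254.] [ 0.53  -0.339  0.   ]
beam 0.61 [306. 199.] [ 0.532 -0.241  0.085]
lens 0.76 [461. 185.] [ 0.7   -0.277  0.085]
lever_grip 0.62 [294. 212.] [0.577 0.164 0.307]
lever_pivot 0.81 [472. 188.] [0.759 0.167 0.2  ]
tag 0.8 [376. 207.] [0.672 0.124 0.085]
tag 0.54 [466. 188.] [0.796 0.151 0.085]
5.7333
```

View pics/w12.png

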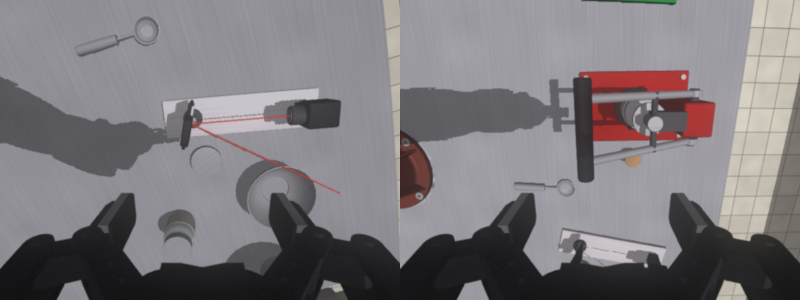

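The wrist views agree with the earlier measurements. The mirror pivot is at about (0.530,-0.241), 174 mm from the lens, and the bar spans (582,78) to (584,182) in the right half of the picture. Next: fit the bar, then grasp it.

```bash
python3 - <<'E'
from h import *
import pickle
P,D,P2,D2=pickle.load(open('w.pkl','rb'))
im=cv2.imread('pics/w2.png')
def cloud(D,P,step=1):
    K=np.array([[P['fx'],0,P['cx']],[0,P['fy'],P['cy']],[0,0,1.]])
    v,u=np.nonzero(D>0)
    n=cv2.undistortPoints(np.c_[u,v].astype(float)[:,None],K,np.array(P['dist_coeffs'],float))[:,0]
    d=D[v,u][:,None];X=np.c_[n*d,d]
    return (X-np.array(P['t']))@np.array(P['R']),u,v
X,u,v=cloud(D2,P2); dark=im[v,u].max(1)<70
m=dark&(abs(X[:,0]-.58)<.04)&(abs(X[:,1]-.166)<.09)&(X[:,2]>.27)&(X[:,2]<.34)
B=X[m];c=B.mean(0);e=np.linalg.svd(B[:,:2]-c[:2],full_matrices=False)[2][0]
mid=(B[:,:2].min(0)+B[:,:2].max(0))/2
print('bar',m.sum(),c,'ext',B.min(0),B.max(0),'yaw of bar',np.degrees(np.arctan(e[1]/e[0])),mid)
R=(im[v,u,2]>120)&(im[v,u,1]<50)
r=X[R&(X[:,2]<.05)&(X[:,1]>.05)];print('base rect',cv2.minAreaRect(r[:,:2].astype(np.float32)),r[:,2].mean())
X,u,v=cloud(D,P)
m=(abs(X[:,0]-.527)<.05)&(abs(X[:,1]+.24)<.05)&(X[:,2]>.162)&(X[:,2]<.18)
print('tab top',m.sum(),cv2.minAreaRect(X[m][:,:2].astype(np.float32)),X[m].mean(0))
E
```

```text
bar 4335 [0.57791364 0.17005065 0.31740596] ext [0.56673612 0.10146828 0.30947092] [0.5883507  0.22929725 0.32219217] yaw of bar -89.27805780121282 [0.57754341 0.16538277]
base rect ((0.6405403017997742, 0.15024222433567047), (0.1300135850906372, 0.13069979846477509), 0.24234914779663086) 0.019286311847851987
tab top 602 ((0.5284059643745422, -0.2381785809993744), (0.04017512500286102, 0.012021963484585285), 62.496307373046875) [ 0.52900454 -0.23721003  0.16997674]
```

```bash
cat >> h.py <<'E'
G=np.array([.5775,.166,.307]); YP=.0126
def grip_at(q):
    ex=np.array([np.cos(YP),np.sin(YP),0])
    piv=G+ex*.205*np.cos(.55)-np.array([0,0,.205*np.sin(.55)])
    return piv-ex*.205*np.cos(.55-q)+np.array([0,0,.205*np.sin(.55-q)])+np.array([0,0,.155])
def st(l=''):
    s=env.sense();print(l,round(s['time'],2),np.round(s['ee_pos'],4),'F',np.round(s['wrist_force'],1),'gap',round(s['finger_gap'],4),round(s['gripper_force'],1));return s
E
python3 - <<'E'
from h import *
env.goto(grip_at(0)+[0,0,.06],quat(YP)); env.grip(.085,30)
env.servo_line(grip_at(0),quat(YP)); st('at')
env.grip(.0,40); s=st('gripped')
off=0
for q in np.linspace(0,.875,8)[1:]:
    env.servo_line(grip_at(q),speed=.08); st(round(q,2))
env.pause(.3); st('down'); im,_=env.snapshot('side'); cv2.imwrite('pics/down.png',im[100:300,200:460].repeat(3,0).repeat(3,1))
E
```

```text
at 7.09 [0.5776 0.1659 0.4629] F [-0.1  0.6  1.3] gap 0.0853 0.0
gripped 7.69 [0.5774 0.166  0.4624] F [-2.7 -0.2  3.3] gap 0.0207 39.1
0.12 8.16 [0.5658 0.1658 0.44  ] F [2.3 0.4 3.5] gap 0.0208 40.4
0.25 8.62 [0.5569 0.1657 0.4163] F [5.2 0.6 4. ] gap 0.0209 41.6
0.38 9.09 [0.5508 0.1656 0.3914] F [ 4.5 -0.   4.9] gap 0.0207 42.9
0.5 9.56 [0.5477 0.1656 0.366 ] F [ 1.1 -0.8  8.6] gap 0.0212 44.3
0.62 10.03 [0.5476 0.1656 0.3398] F [-0.9 -0.5  5.9] gap 0.0206 45.7
0.75 10.49 [0.5505 0.1657 0.314 ] F [-4.7 -0.4  5.8] gap 0.0208 47.0
0.88 10.96 [0.5565 0.1658 0.2887] F [-9.8 -1.5  6.2] gap 0.0208 48.3
down 11.26 [0.5564 0.1658 0.2889] F [-10.6  -1.8   6. ] gap 0.0204 48.3
```

View pics/down.png

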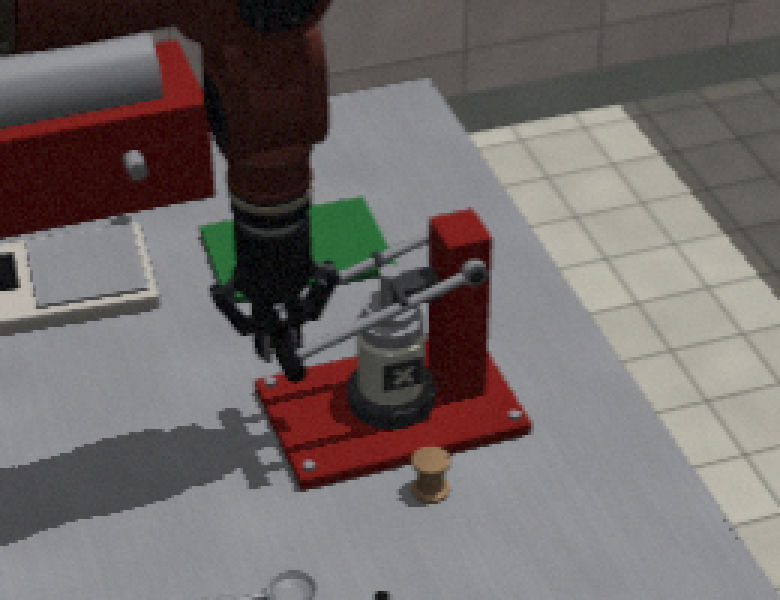

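The lever is down at about q = 0.87 with the bar held between the pads; in the crop the tag shows at about (403,377). I'll confirm the stop by force and then ease it back up.

```bash
python3 - <<'E'
from h import *
for q in (.89,.905,.92,.935):
    env.servo_line(grip_at(q),speed=.03); s=st(q)
    if s['wrist_force'][2]>20: break
env.pause(.3)
for k in np.linspace(q,0,9)[1:]:
    env.servo_line(grip_at(k),speed=.06); st(round(k,2))
env.servo_line(grip_at(-.02),speed=.02); env.pause(.3); st('up')
im,_=env.snapshot('side'); cv2.imwrite('pics/up.png',im[100:300,200:460].repeat(3,0).repeat(3,1))
E
```

```text
0.89 11.56 [0.5573 0.1658 0.2857] F [-11.3  -1.1   5.1] gap 0.021 48.5
0.905 11.81 [0.5583 0.1658 0.2828] F [-12.1  -0.7   5.4] gap 0.0207 48.6
0.92 12.06 [0.5593 0.1659 0.2798] F [-10.1  -1.5   5.9] gap 0.0208 48.7
0.935 12.31 [0.5603 0.1659 0.277 ] F [-13.5  -1.    6. ] gap 0.0204 48.8
0.82 13.16 [0.5533 0.1658 0.3002] F [-7.1 -1.1  4.1] gap 0.0209 47.8
0.7 13.71 [0.5488 0.1657 0.3247] F [-7.7 -1.2  2.5] gap 0.0206 46.5
0.58 14.26 [0.5471 0.1656 0.3495] F [-6.1 -0.4  3.3] gap 0.0208 45.2
0.47 14.81 [0.5482 0.1656 0.3732] F [-3.9 -0.4  3.8] gap 0.021 44.0
0.35 15.36 [0.5519 0.1657 0.3961] F [ 5.5 -0.1  1.4] gap 0.0208 44.1
0.23 15.91 [0.5586 0.1657 0.4182] F [12.1  0.7 -3.5] gap 0.0211 44.8
0.12 16.46 [0.5681 0.1658 0.4395] F [ 18.7   2.7 -10.1] gap 0.0209 45.7
0.0 17.01 [0.5787 0.1659 0.4556] F [ 13.4   1.9 -31.2] gap 0.0208 44.3
up 17.67 [0.5801 0.166  0.4562] F [  8.3   1.1 -43.3] gap 0.0205 43.2
```

View pics/up.png

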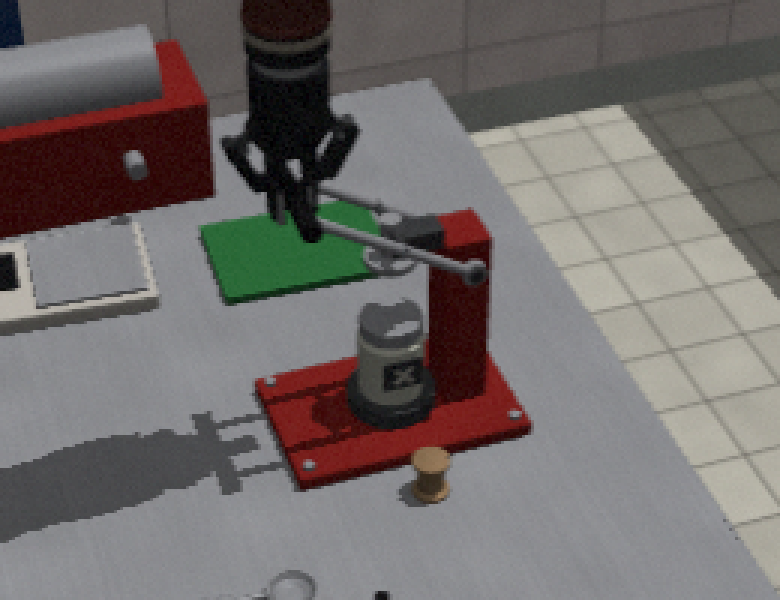

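The bar crept up between the pads, because it turns in the grip under load. The force showed no clear stop, so I can't be sure it bottomed out. The lever is now against its rest stop (43 N upward pull), so I'll regrip harder and repeat the stroke until the stop shows in the force.

```bash
python3 - <<'E'
from h import *
p=np.array(grip_at(-.02))
for i in range(8):
    p=p-[0.0008,0,.002]; env.servo_line(p,speed=.02); s=st()
    if s['wrist_force'][2]>-8: break
env.grip(.06,30); st('open')
env.servo_line(grip_at(0)-[0,0,.006],speed=.05); st('pos')
env.grip(0,115); st('grip')
def tang(s,q): f=s['wrist_force'];b=.55-q;return f[0]*np.sin(b)+f[2]*np.cos(b)
for q in list(np.linspace(0,.84,7)[1:])+list(np.arange(.86,1.03,.02)):
    env.servo_line(grip_at(q)-[0,0,.006],speed=.08 if q<.85 else .04); s=st(round(q,2)); t=tang(s,q); print('  tang',round(t,1))
    if t>25: break
env.pause(.3); st('bottom')
E
```

```text
17.98 [0.5794 0.166  0.456 ] F [  9.8   0.9 -36. ] gap 0.0207 43.8
 18.23 [0.5788 0.166  0.4556] F [ 10.2   1.4 -27.7] gap 0.0207 44.5
 18.49 [0.5781 0.1659 0.4552] F [ 10.5   1.2 -20.4] gap 0.0207 45.2
 18.75 [0.5775 0.1659 0.4549] F [ 11.9   0.1 -12.1] gap 0.0209 45.8
 19.01 [0.5768 0.1659 0.4542] F [11.9  1.5 -5. ] gap 0.0202 46.5
open 19.47 [0.5756 0.1661 0.4554] F [-0.2 -0.6  0.9] gap 0.0599 0.0
pos 19.72 [0.5776 0.166  0.456 ] F [0.3 0.5 0.3] gap 0.0602 0.0
grip 20.18 [0.5774 0.166  0.4563] F [-1.6 -0.4  2.5] gap 0.0196 112.2
0.14 20.68 [0.5646 0.1658 0.4313] F [2.1 0.1 3.7] gap 0.0194 116.1
  tang 4.2
0.28 21.19 [0.5552 0.1657 0.4045] F [ 3.9 -0.5  6.6] gap 0.0196 120.2
  tang 7.4
0.42 21.7 [0.5494 0.1656 0.3767] F [ 0.2 -0.2  8.4] gap 0.0196 124.6
  tang 8.4
0.56 22.21 [0.5473 0.1656 0.348 ] F [-3.7 -1.2 10.2] gap 0.0194 129.0
  tang 10.2
0.7 22.72 [0.549  0.1658 0.319 ] F [-10.1  -0.4  11.2] gap 0.0193 133.3
  tang 12.6
0.84 23.23 [0.5545 0.1656 0.2902] F [-14.2  -2.7   9.8] gap 0.0197 137.1
  tang 13.5
0.86 23.48 [0.5556 0.1656 0.2865] F [-16.9  -3.6  11.9] gap 0.0193 136.8
  tang 16.5
0.88 23.73 [0.5567 0.1663 0.281 ] F [-5.2  2.3  1.7] gap 0.0193 136.7
  tang 3.3
0.9 23.98 [0.558  0.1664 0.2772] F [-8.9  1.9  3.2] gap 0.0194 137.2
  tang 6.0
0.92 24.23 [0.5593 0.1664 0.2735] F [-10.5   1.4   4.5] gap 0.0195 137.2
  tang 8.0
0.94 24.48 [0.5606 0.1664 0.2698] F [-13.4   1.7   5.8] gap 0.0196 136.9
  tang 10.5
0.96 24.73 [0.5614 0.166  0.2677] F [-25.8   7.2  23. ] gap 0.0192 136.2
  tang 31.4
bottom 25.02 [0.5614 0.166  0.2677] F [-25.7  21.1  23.7] gap 0.0197 136.3
```

```bash
python3 - <<'E'
from h import *
im,D=env.snapshot('side'); cv2.imwrite('pics/b2.png',cv2.resize(im[130:280,230:430],(800,600),interpolation=cv2.INTER_CUBIC))
for n in ('lever_grip','tag'):
    for d in env.landmark_of('side',n)[:1]:
        o,r=pix2ray('side',d['pixel']); t=(.168-o[1])/r[1]; print(n,d['score'],np.round(d['pixel'],1),'on plane y=.168',np.round(o+t*r,3))
p=env.camera_params('side');R=np.array(p['R']);K=np.array([[p['fx'],0,p['cx']],[0,p['fy'],p['cy']],[0,0,1.]])
for q in (.7,.8,.9): 
    g=grip_at(q)-[0,0,.155]; ends=np.array([g+[0,s,0] for s in (-.065,0,.065)])
    print(q,np.round(cv2.projectPoints(ends,cv2.Rodrigues(R)[0],np.array(p['t'],float),K,np.array(p['dist_coeffs'],float))[0][:,0],1).tolist())
st()
E
```

```text
tag 0.93 [333.6 226.7] on plane y=.168 [0.691 0.168 0.04 ]
0.7 [[295.8, 218.1], [289.7, 204.9], [284.0, 192.4]]
0.8 [[297.4, 223.0], [291.3, 209.7], [285.6, 197.2]]
0.9 [[299.6, 227.5], [293.5, 214.2], [287.7, 201.7]]
 25.18 [0.5614 0.166  0.2677] F [-25.5  16.4  22.9] gap 0.0195 136.3
```

View pics/b2.png

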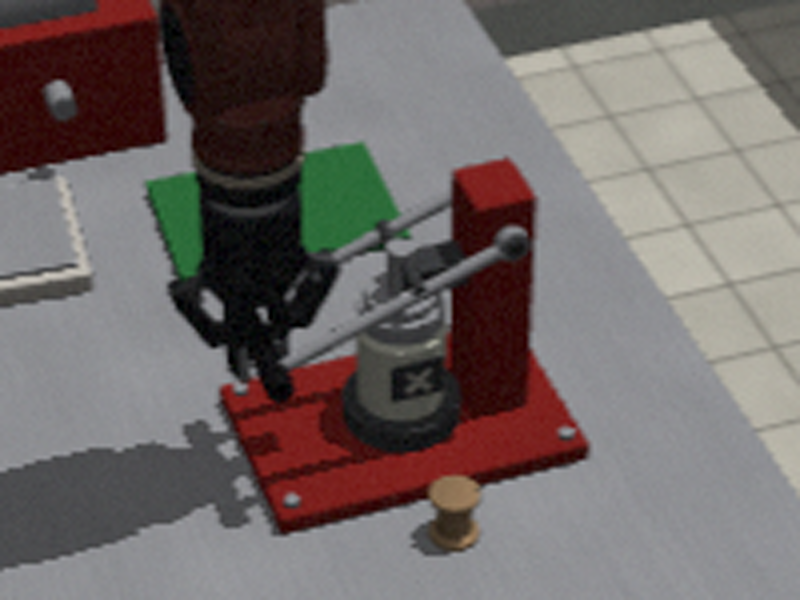

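The near end of the bar shows at about (300,226) in the full picture. The projection gives (299.6,227.5) for q = 0.9, so the lever is on its stop. Now I'll ease it up with a softer grip, which slid smoothly before.

```bash
python3 - <<'E'
from h import *
o=np.array([0,0,.0175])
env.servo_line(grip_at(.89)-o,speed=.03); st('relieved')
env.grip(0,50); st('soft')
for k in np.linspace(.89,0.04,9)[1:]:
    env.servo_line(grip_at(k)-o,speed=.06); s=st(round(k,2))
    if k<.2 and s['wrist_force'][2]<-15: break
for i in range(12):
    if s['wrist_force'][2]<-15: break
    k-=.02; env.servo_line(grip_at(k)-o,speed=.03); s=st(round(k,2))
env.pause(.3)
p=grip_at(k)-o
for i in range(10):
    if st()['wrist_force'][2]>-4: break
    p=p-[0.0008,0,.0015]; env.servo_line(p,speed=.02)
env.grip(.06,20); st('open')
im,_=env.snapshot('side')
for d in env.landmark_of('side','lever_grip')[:2]: print(d)
E
```

```text
relieved 25.51 [0.5591 0.1664 0.2701] F [1.7 3.4 7.3] gap 0.0194 136.2
soft 25.73 [0.5592 0.1664 0.27  ] F [0.3 3.4 7.6] gap 0.0198 136.2
0.78 26.24 [0.5532 0.1663 0.2904] F [4.1 4.5 6. ] gap 0.0195 138.4
0.68 26.76 [0.5489 0.1665 0.3118] F [-2.9  8.5  7.5] gap 0.0195 131.5
0.57 27.27 [0.5472 0.1666 0.3335] F [-0.3 -6.   6.6] gap 0.0195 117.2
0.46 27.79 [0.548  0.1667 0.3553] F [-1.2 23.2  7.5] gap 0.0195 90.3
0.36 28.31 [0.5516 0.1659 0.3766] F [5.3 4.5 3.8] gap 0.0182 45.9
0.25 28.82 [0.5574 0.166  0.3971] F [11.4  6.5 -1. ] gap 0.0183 45.3
0.15 29.34 [0.5655 0.166  0.4168] F [17.7  5.9 -7.1] gap 0.0177 42.6
0.04 29.86 [0.5755 0.166  0.4351] F [ 20.1   7.  -11.4] gap 0.0175 41.1
0.02 30.14 [0.5773 0.1661 0.4381] F [ 19.2   5.1 -13.1] gap 0.0179 46.1
0.0 30.43 [0.5785 0.1661 0.4388] F [ 14.1   4.8 -25.2] gap 0.0173 47.0
 30.73 [0.5785 0.1661 0.4387] F [ 13.9   4.7 -24.9] gap 0.0176 47.0
 30.98 [0.578  0.1661 0.4385] F [ 16.3   5.  -20.1] gap 0.0174 46.6
 31.23 [0.5775 0.1661 0.4382] F [ 17.2   5.7 -15.4] gap 0.0177 46.4
 31.48 [0.577  0.166  0.4379] F [19.3  5.1 -8.8] gap 0.0174 46.2
 31.73 [0.5762 0.1661 0.4367] F [18.6  4.7 -7.2] gap 0.0173 46.1
 31.98 [0.5754 0.1661 0.4355] F [17.7  4.1 -7.6] gap 0.0177 46.1
 32.23 [0.5746 0.166  0.4342] F [17.3  5.  -6.3] gap 0.0177 46.0
 32.48 [0.5738 0.166  0.433 ] F [17.1  6.1 -5. ] gap 0.0175 46.0
 32.73 [0.5731 0.166  0.4317] F [17.8  4.6 -3.7] gap 0.0174 46.0
open 33.21 [0.571  0.166  0.4322] F [ 1.  -0.1 -0.4] gap 0.0601 0.0
{'pixel': [296.8, 169.3], 'score': 0.66}
```

```bash
cat >> h.py <<'E'
PV=np.array([.531,-.2405])
def tabpose(f,z=.150):
    return np.r_[PV-.004*np.array([np.cos(f),np.sin(f)]),z+.155],quat(f)
E
python3 - <<'E'
from h import *
s=st(); p=np.array(s['ee_pos'])
env.servo_line(p+[0,0,.09],speed=.2)
f0=np.radians(-27.4)
P,q=tabpose(f0); env.grip(.07,30)
env.goto(P+[0,0,.1],q); env.servo_line(P,speed=.12); st('at tab')
env.grip(0,40); st('gripped')
for f in np.linspace(f0,np.radians(28.2),5)[1:]:
    env.goto(*tabpose(f)); s=st(round(np.degrees(f),1)); print(np.round(s['ft_torque'],2))
env.pause(.2)
ims=[]
for c in ('top','side'):
    im,D=env.snapshot(c); cv2.imwrite(f'pics/{c}_m.png',im)
    for n in ('tag','beam','mirror','lens'):
        for d in env.landmark_of(c,n)[:1]: print(c,n,round(d['score'],2),np.round(d['pixel'],1),np.round(atz(c,d['pixel'],.085 if n!='mirror' else 0),3))
a=cv2.imread('pics/top_m.png')[140:290,230:430];b=cv2.imread('pics/side_m.png')[190:370,270:450]
cv2.imwrite('pics/m1.png',np.hstack([cv2.resize(a,(440,330)),cv2.resize(b,(330,330))]))
E
```

```text
33.31 [0.571  0.166  0.4324] F [-0.2 -0.4  0.1] gap 0.06 0.0
at tab 36.72 [ 0.5277 -0.2388  0.306 ] F [0.4 0.6 0.2] gap 0.0702 0.0
gripped 37.27 [ 0.5279 -0.2389  0.3054] F [ 4.5 -1.8 -0.7] gap 0.0117 43.6
-13.5 37.62 [ 0.5276 -0.2399  0.3054] F [ 6.3 -1.3 -1.7] gap 0.0113 43.5
[-0.37 -0.9   0.01]
0.4 37.96 [ 0.5276 -0.2409  0.3054] F [ 7.6 -2.  -1.8] gap 0.0118 43.4
[-0.41 -1.09 -0.08]
14.3 38.3 [ 0.5278 -0.2418  0.3054] F [ 7.6 -2.2 -1.7] gap 0.0116 43.4
[-0.41 -1.25 -0.14]
28.2 38.64 [ 0.5283 -0.2427  0.3054] F [ 8.6 -2.3 -2.2] gap 0.0118 43.3
[-0.34 -1.45 -0.15]
top tag 0.76 [275.1 196.9] [0.683 0.133 0.085]
top beam 0.26 [256.8 163.4] [0.782 0.189 0.085]
top lens 0.75 [420.5 194.1] [ 0.698 -0.286  0.085]
side mirror 0.9 [331.1 340.7] [ 0.545 -0.234  0.   ]
side lens 0.87 [391.8 320.2] [ 0.696 -0.284  0.085]
```

View pics/m1.png

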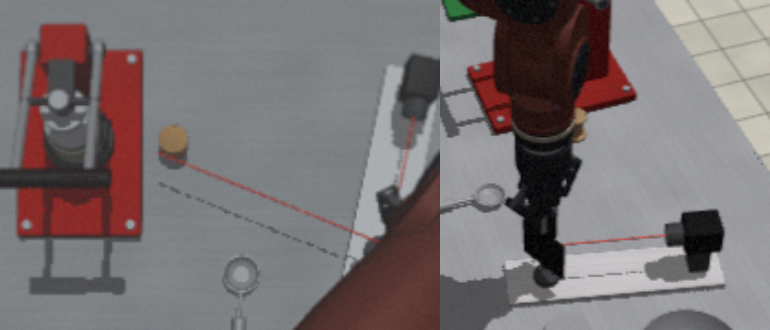

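```bash
python3 - <<'E'
from h import *
im=cv2.imread('pics/top_m.png').astype(int)
m=(im[:,:,2]-im[:,:,1:2].max(2)>40); m[:,:303]=0; m[:,396:]=0; m[:200]=0; m[:205,:]&=True
v,u=np.nonzero(m); print(len(u),u.min(),u.max(),v.min(),v.max())
X=np.array([atz('top',(a,b),.085) for a,b in zip(u,v)])
vx,vy,x0,y0=cv2.fitLine(X[:,:2].astype(np.float32),cv2.DIST_HUBER,0,.001,.001).ravel()
if vy<0: vx,vy=-vx,-vy
print('beam dir deg',np.degrees(np.arctan2(vy,vx)),'res',np.abs((X[:,0]-x0)*vy-(X[:,1]-y0)*vx).max(),'dist of pivot',(PV[0]-x0)*vy-(PV[1]-y0)*vx)
D=np.load('pics/side_d.npy')
for px in ((334.2,225.5),(335.3,229.1),(333.6,226.7)):
    print(px,'side tag',np.round(atz('side',px,.085),3),np.round(depthpt('side',px,D),3))
for t in ((.672,.124),(.675,.115),(.678,.13),(.677,.132)):
    print(t,'offset right of beam +',round(float((t[0]-x0)*vy-(t[1]-y0)*vx),4))
im2=cv2.imread('pics/up.png')
E
```

```text
269 303 395 209 477
beam dir deg 167.03413 res 0.18337868818502526 dist of pivot -0.12829283860029703
(334.2, 225.5) side tag [0.677 0.124 0.085] [0.677 0.124 0.085]
(335.3, 229.1) side tag [0.675 0.107 0.085] [0.681 0.125 0.068]
(333.6, 226.7) side tag [0.674 0.119 0.085] [0.676 0.124 0.08 ]
(0.672, 0.124) offset right of beam + 0.2586
(0.675, 0.115) offset right of beam + 0.2505
(0.678, 0.13) offset right of beam + 0.2657
(0.677, 0.132) offset right of beam + 0.2675
```

The tag is confirmed at (0.677, 0.124, 0.085). My mask picked up the red arm, so I'll restrict it to the beam's strip.

```bash
cat > beam.py <<'E'
from h import *
def beam(im,T=(.677,.124)):
    im=im.astype(int); v,u=np.nonzero(im[:,:,2]-im[:,:,:2].max(2)>30)
    k=(u>312)&(u<388)&(abs(v-(210.5+(u-305)*.401))<7); u,v=u[k],v[k]
    X=np.array([atz('top',(a,b),.085) for a,b in zip(u,v)])
    vx,vy,x0,y0=cv2.fitLine(X[:,:2].astype(np.float32),cv2.DIST_HUBER,0,.001,.001).ravel()
    if vy<0: vx,vy=-vx,-vy
    off=lambda t:round(float((t[0]-x0)*vy-(t[1]-y0)*vx),4)
    print(len(u),u.min(),u.max(),'dir',np.degrees(np.arctan2(vy,vx)),'res',np.abs((X[:,0]-x0)*vy-(X[:,1]-y0)*vx).max(),'pivot off',off(PV),'tag off',off(T))
    return off(T)
E
python3 - <<'E'
from beam import *
beam(cv2.imread('pics/top_m.png')); st()
E
```

```text
89 313 387 dir 68.48103 res 0.0016560797880488323 pivot off -0.0008 tag off 0.0014
 39.34 [ 0.5283 -0.2426  0.3054] F [ 8.1 -2.1 -3. ] gap 0.012 43.3
```

The beam runs at 68.5° and passes 1.4 mm from the tag's middle. The lever bar is back at its starting pixel and the mirror is held.

```bash
python3 -c "
from h import *
print(env.hand_in())"
```

```text
the job is handed in; nothing more can be done
None
```

The job is handed in: the lever was pulled down to its stop and eased back up to rest, and the mirror is still held with the beam measured 1.4 mm from the tag's middle; the first stroke may not have bottomed out, so I repeated it, and no verdict came back.

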